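# Washed cups into the drainer rack

### The job

The washed tea cups were left upside down on the counter. Put the three upside-down cups, still upside down, flat into the round seats of the grey drainer rack, each in the seat of its own size (large in large, medium in medium, small in small), setting them down without dropping them. The two cups standing mouth up are still in use: leave them, the closed tin and the kettle where they are.

Things in the scene. Friction and masses are not known exactly. Their poses are not given: they have to be found in the camera images.
- cup_large_center (a point): the large washed tea cup: blue-glazed ceramic, no handle, standing upside down (closed foot on top, mouth on the counter). 66 mm across at the mouth rim below, sides almost straight, up to a foot ring ending in the top 7 mm, 84 mm high. This point is its centre, 42 mm above its lower (mouth) edge; z points up, round about z. May be gripped anywhere across its sides.
- cup_medium_center (a point): the medium washed tea cup: blue-glazed ceramic, no handle, standing upside down (closed foot on top, mouth on the counter). 56 mm across at the mouth rim below, sides almost straight, up to a foot ring ending in the top 7 mm, 70 mm high. This point is its centre, 35 mm above its lower (mouth) edge; z points up, round about z. May be gripped anywhere across its sides.
- cup_small_center (a point): the small washed tea cup: blue-glazed ceramic, no handle, standing upside down (closed foot on top, mouth on the counter). 46 mm across at the mouth rim below, sides almost straight, up to a foot ring ending in the top 7 mm, 58 mm high. This point is its centre, 29 mm above its lower (mouth) edge; z points up, round about z. May be gripped anywhere across its sides.
- seat_large_floor (a point): the large cup seat: shallow white ring dish fixed on the grey rack, 86 mm inside, 92 mm outside, rim 6 mm above its floor. Point: centre of its floor, 15 mm above the counter. The 3 seats stand in a row 110 mm apart along their y axes, in any order; rack 12 mm high, 350 mm along y, 124 mm along x, with a thin flap laid flat on its +x side; x points away from the robot, z up.
- seat_medium_floor (a point): the medium cup seat: shallow white ring dish fixed on the grey rack, 76 mm inside, 82 mm outside, rim 6 mm above its floor. Point: centre of its floor, 15 mm above the counter. The 3 seats stand in a row 110 mm apart along their y axes, in any order; rack 12 mm high, 350 mm along y, 124 mm along x, with a thin flap laid flat on its +x side; x points away from the robot, z up.
- seat_small_floor (a point): the small cup seat: shallow white ring dish fixed on the grey rack, 66 mm inside, 72 mm outside, rim 6 mm above its floor. Point: centre of its floor, 15 mm above the counter. The 3 seats stand in a row 110 mm apart along their y axes, in any order; rack 12 mm high, 350 mm along y, 124 mm along x, with a thin flap laid flat on its +x side; x points away from the robot, z up.
- upright_large_center (a point): a large tea cup standing right way up (open mouth on top), otherwise like the washed large cup: 66 mm across the mouth, 84 mm high. Not to be moved. This point is its centre, 42 mm above the counter.
- upright_small_center (a point): a small tea cup standing right way up (open mouth on top), otherwise like the washed small cup: 46 mm across the mouth, 58 mm high. Not to be moved. This point is its centre, 29 mm above the counter.
- tin_center (a point): closed round steel tin with a lid, 77 mm across, 51 mm high. Not to be moved. This point is its centre, half-way up. The three washed cups, the two upright cups and the tin stand in a loose row between the robot and the rack.
- kettle_center (a point): aluminium kettle, 156 mm across, 182 mm high with bail handle, spout reaching 125 mm from its axis along its x; left of the rack. Not to be moved. Point: on its axis, 50 mm above the counter. (Also about: low strainer, spoon and small steel bowl at the right, jars and soap along the far edge, stove at the right edge.)

How it is judged:
By the outcome, as a careful person would: the job done as asked, in the order asked, and still so for the second after the job is handed in, with the robot touching nothing.
It also fails if it takes over 88 s, if anything falls off the work surface, if the arm or the gripper's body presses on something with over 40 N, if the wrist force passes 120 N, or if a joint passes its speed limit or range.

### The arm

A 7-joint arm with a two-finger parallel gripper is mounted at the origin on the work surface. World frame = base frame: x ahead of the robot, y to its left, z up, the work surface at z = 0. Lengths are in m, angles in rad, forces in N, time in s.
With the tool pointing down it reaches from about 0.4 to 0.875 m from the base axis. Payload 19.3 kg.
Tool frame: the origin (TCP) lies at the very end of the fingers, on their centre line; the grasp point (between the pads) lies 19 mm behind it; z points along the fingers, y is the direction in which the jaws open and shut (so a half turn about z gives the same grasp; the last joint's range is limited). The gripper opens to 85 mm and grips with 20 to 120 N. Pads are 22 mm wide; open, the fingers measure 114 mm over their backs; the gripper's body (76 mm by 85 mm) begins 54 mm behind the grasp point. The pads swing forward as they close: fully open they stand 13 mm farther back than shut.
Start: joints at [1.263, 0.521, -0.036, 1.599, 0.021, 1.021, -0.113], TCP at [0.147, -0.607, 0.231] pointing down, gripper open.
Joint ranges: [-2.91, 2.91], [-0.3, 2.13], [-1.5, 1.42], [0.17, 2.43], [-1.26, 4.41], [0.16, 1.93], [-2.52, 2.52]. Speed limits (rad/s): [1.89, 1.89, 2.39, 2.39, 3.01, 3.01, 3.01].

### API

Orientations are given as [roll, pitch, yaw] about the fixed x, y, z axes, in that order (R = Rz(yaw) Ry(pitch) Rx(roll)).
In Python, from workcell import bot gives the robot as it stands.
- The arm moves only by the tool apply_moves, never from a script. Its argument "commands" is a list of rows, each an object with "travel": the shift along the tool's x, y, z in m, a list of three; "twist": the turn, a rotation vector about the tool's x, y, z in degrees, a list of three; "claw": the finger opening in m, from 0 to 0.0854. A call has 1 to 10 rows; each row is the pose to reach, as a shift and turn from the pose commanded when the call began, along the tool's axes at that moment; what a row does not reach only later rows make up. A row lasts 1/10 s, in which the tool goes at most 50 mm and 8.59 degrees, less where a joint would pass 70% of its speed; a pose out of reach is approached as far as the arm can. A call with a gripper value outside its range is refused whole. The fingers move at their own pace and stop on an object; "force" is the grip in N (left out, the last holds). Time passes only in rows, so rows that repeat a pose let the fingers close. It gives the time, the measured TCP pose, the force and the opening at its end, in the units of the state.
- bot.observe(): the state, without advancing time (a new reading comes with each control period).
- bot.grab_frame(name): name is "scene" or "top"; returns a dict with "frame" (400x640x3 uint8, blue, green, red), "fx", "fy", "cx", "cy" (pixels), "dist" ([k1, k2, p1, p2, k3] as OpenCV has them; the pictures are not rectified), "pose" (4x4, takes a point from camera to world coordinates). Camera axes: x right, y up, looking along -z (the intrinsics and any distortion apply to the point x, -y, -z); pixel columns grow to the right and rows downward; lengths in m; the calibration is good to about 2 mm. A picture is of the moment at which its call begins. There is no depth.
- bot.job_done(): hands the job in, once; it reports no verdict.
The state is a dict: "clock": time; "qpos": joint angles; "qd": joint speeds; "joint_efforts": joint torques, N m; "position": TCP position; "tool_rot": TCP orientation; "force": force on the tool from outside, world axes, zero at the start; "moment": the same for the moment, N m; "grip_width": finger opening in m.
Only numpy, scipy, OpenCV 4.12 (cv2) and the standard library are available. Lean on these libraries where they do the work, as an engineer would, in place of code of your own. Each camera call takes 0.05 s, during which the arm holds its last target.

## Working session

There is one attempt and no reset: what is moved stays moved. The work goes in short steps, Python scripts to look and compute and a tool call to move; the robot and the scene stay as the last step left them, time stands still between calls to the robot, and variables do not carry over. Pictures are saved under pics/ and viewed, and the job is handed in when it is done.

Besides the shell and the picture viewer there is one more tool, called by a JSON object that holds its "method" and its "body", one argument or row to a line. apply_moves: Moves the arm, as the interface text tells. Its arguments: {"type":"object","properties":{"commands":{"type":"array"},"force":{"type":"number"}},"required":["commands"]}

```bash
mkdir -p pics; ls; python3 - <<'E'
from workcell import bot
import cv2,pickle,numpy as np
s=bot.observe();print(s)
for n in("scene","top"):
    f=bot.grab_frame(n);pickle.dump(f,open(n+".pkl","wb"));cv2.imwrite(f"pics/{n}0.png",f["frame"])
    print(n,f["fx"],f["fy"],f["cx"],f["cy"],f["dist"],np.round(f["pose"],4).tolist())
E
```

```text
pics
{'clock': 0.0, 'qpos': array([ 1.2628395 ,  0.52204644, -0.03630803,  1.60000885,  0.02119873,
        1.02105084, -0.11281245]), 'qd': array([-0.00030162,  0.0005934 ,  0.00147834, -0.00095085,  0.00038722,
        0.00069223, -0.00018641]), 'joint_efforts': array([ 5.17666231e-04, -9.27125359e+01,  1.98021702e+00, -3.69932806e+01,
        1.79105625e-02,  8.14692961e-03,  3.30518742e-05]), 'position': array([ 0.14707932, -0.60711045,  0.23070543]), 'tool_rot': array([-3.14046745e+00,  8.74097344e-05,  2.37716995e-01]), 'force': array([ 0.28028538,  0.58708947, -0.11103694]), 'moment': array([0.00485594, 0.03002295, 0.03348895]), 'grip_width': 0.0860276411475184}
scene 504.4185170178786 504.4185170178786 321.2767822536615 196.92605281259614 [0.05380093 0.         0.         0.         0.        ] [[-0.6668, -0.4616, 0.5851, 1.2815], [0.7452, -0.4168, 0.5205, 0.7713], [0.0036, 0.7831, 0.6219, 0.8509], [0.0, 0.0, 0.0, 1.0]]
top 511.22579895205416 511.22579895205416 316.12298428615355 208.11571587795325 [-0.01358545  0.          0.          0.          0.        ] [[-0.0277, 0.9901, -0.1379, 0.3556], [-0.9996, -0.0267, 0.0092, 0.0979], [0.0054, 0.1381, 0.9904, 1.5281], [0.0, 0.0, 0.0, 1.0]]
```

View pics/scene0.png

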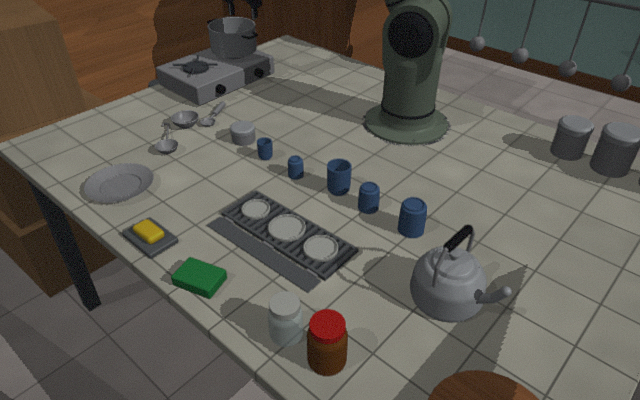

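View pics/top0.png

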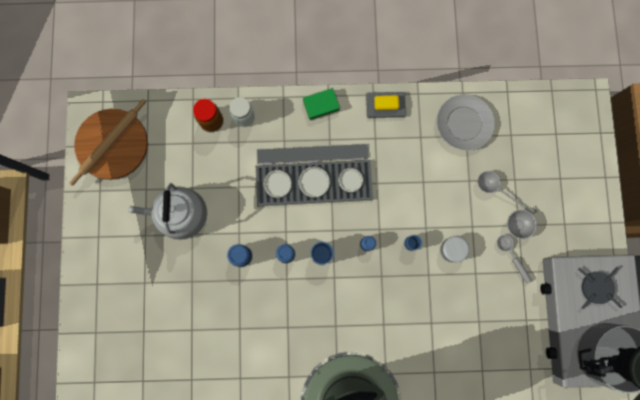

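The top view shows the row from left to right:

| Item | Pixel |
|---|---|
| Inverted large cup | (240,255) |
| Inverted medium cup | (286,253) |
| Upright large cup | (321,253) |
| Inverted small cup | (368,243) |
| Upright small cup | (413,242) |
| Tin | (455,249) |

The seats are at (278,183), (315,181) and (350,180). They look like medium, large and small in that order, which I'll check by measuring.

```bash
cat > h.py <<'E'
import cv2,numpy as np,pickle
def ray(f,uv):
    K=np.array([[f["fx"],0,f["cx"]],[0,f["fy"],f["cy"]],[0,0,1]])
    p=cv2.undistortPoints(np.array(uv,float).reshape(-1,1,2),K,np.array(f["dist"],float)).reshape(-1,2)
    d=np.c_[p[:,0],-p[:,1],-np.ones(len(p))]@np.array(f["pose"])[:3,:3].T
    return np.array(f["pose"])[:3,3],d
def plane(f,uv,z):
    o,d=ray(f,uv); return o+d*((z-o[2])/d[:,2])[:,None]
def blobs(m,a0,a1):
    n,l,s,c=cv2.connectedComponentsWithStats(m.astype(np.uint8))
    return [(l==i,s[i],c[i]) for i in range(1,n) if a0<s[i][4]<a1]
def blue(img):
    h=cv2.cvtColor(img,cv2.COLOR_BGR2HSV); return (h[...,0]>95)&(h[...,0]<125)&(h[...,1]>90)
E
python3 - <<'E'
from h import *
for n in("scene","top"):
    f=pickle.load(open(n+".pkl","rb"));img=f["frame"]
    print(n)
    for m,s,c in blobs(blue(img),60,3000):
        x0,y0,w,h,a=s
        print(s, np.round(c,1), [np.round(plane(f,[c],z)[0,:2],4).tolist() for z in(.042,.035,.029)])
    hs=cv2.cvtColor(img,cv2.COLOR_BGR2HSV)
    r=(slice(155,215),slice(250,380)) if n=="top" else (slice(185,280),slice(205,365))
    print(" seats")
    for th in(140,160,180):
      m=np.zeros(img.shape[:2],bool);m[r]=(hs[...,2]>th)[r]
      if n=="top": m[:, :262]=0; m[:163]=0; m[201:]=0; m[:,367:]=0
      for mm,s,c in blobs(m,200,2500):
        cs,_=cv2.findContours(mm.astype(np.uint8),0,1)
        k=max(cs,key=cv2.contourArea)
        P=plane(f,k.reshape(-1,2),.018)[:,:2].astype(np.float32)
        (cx,cy),R=cv2.minEnclosingCircle(P)
        print(th,s,np.round(c,1),np.round([cx,cy,R,np.sqrt(cv2.contourArea(P)/np.pi)],4),np.round(P.min(0)+P.max(0),4)/2)
E
```

```text
scene
[257 138  15  22 270] [264.5 148.2] [[0.4608, -0.1822], [0.4537, -0.1904], [0.4476, -0.1975]]
[288 156  15  23 290] [295.1 167.1] [[0.4698, -0.0488], [0.4628, -0.0559], [0.4568, -0.062]]
[328 159  23  37 700] [338.5 176.1] [[0.4212, 0.0683], [0.4137, 0.0622], [0.4074, 0.057]]
[358 182  21  32 530] [368.6 197.4] [[0.4404, 0.186], [0.4331, 0.1809], [0.4269, 0.1766]]
[398 198  29  40 903] [412.4 217.4] [[0.4309, 0.3138], [0.4235, 0.3099], [0.4172, 0.3065]]
 seats
140 [295 199  38  31 440] [315.4 212.2] [0.5529 0.116  0.0638 0.0392] [0.5527 0.1167]
top
[361 237  15  13 158] [367.7 243. ] [[0.4559, -0.063], [0.4564, -0.0637], [0.4568, -0.0644]]
[405 236  16  14 175] [412.8 242.4] [[0.4543, -0.1945], [0.4548, -0.1959], [0.4552, -0.1971]]
[311 242  22  22 369] [321.8 252.6] [[0.4318, 0.0712], [0.4322, 0.0711], [0.4325, 0.071]]
[228 245  23  21 382] [239.1 255.2] [[0.431, 0.3111], [0.4314, 0.3121], [0.4317, 0.3129]]
[276 245  18  17 238] [284.8 253.1] [[0.4334, 0.1785], [0.4338, 0.1789], [0.4341, 0.1792]]
 seats
140 [301 168  28  29 630] [314.7 181.6] [0.6462 0.0881 0.0446 0.0415] [0.64545 0.08635]
140 [340 169  23  23 379] [351.1 180. ] [ 0.649  -0.0215  0.0352  0.032 ] [ 0.64855 -0.02315]
140 [267 171  24  26 483] [278.4 183.6] [0.6438 0.1989 0.0398 0.036 ] [0.6437 0.1948]
160 [302 169  27  27 555] [314.9 181.7] [0.6459 0.0861 0.0416 0.0388] [0.64535 0.0851 ]
160 [343 170  19  21 308] [351.6 180. ] [ 0.649  -0.0228  0.0318  0.0286] [ 0.64845 -0.0263 ]
160 [268 172  22  24 418] [278.8 183.5] [0.6436 0.1961 0.0371 0.0335] [0.6436  0.19455]
180 [303 170  25  25 463] [314.8 181.9] [0.6453 0.0866 0.0382 0.0354] [0.6453 0.0851]
180 [344 172  17  18 234] [351.5 180.1] [ 0.6484 -0.0239  0.0276  0.0247] [ 0.64705 -0.0262 ]
180 [269 174  21  21 337] [278.8 183.8] [0.643  0.1952 0.0326 0.0299] [0.64215 0.19315]
```

```bash
python3 - <<'E'
from h import *
f=pickle.load(open("top.pkl","rb"))["frame"][140:280,210:490]
cv2.imwrite("pics/topzoom.png",cv2.resize(f,None,fx=2.85,fy=2.85,interpolation=2))
f=pickle.load(open("scene.pkl","rb"))["frame"][100:300,200:470]
cv2.imwrite("pics/sczoom.png",cv2.resize(f,None,fx=2.9,fy=2.9,interpolation=2))
E
```

```text
(no output)
```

View pics/topzoom.png

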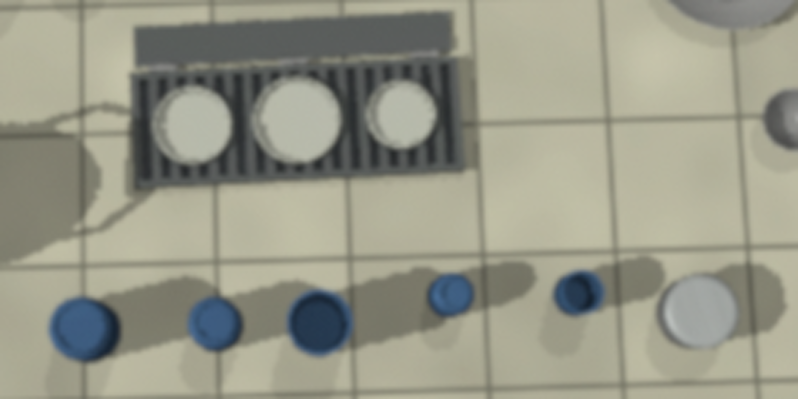

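View pics/sczoom.png

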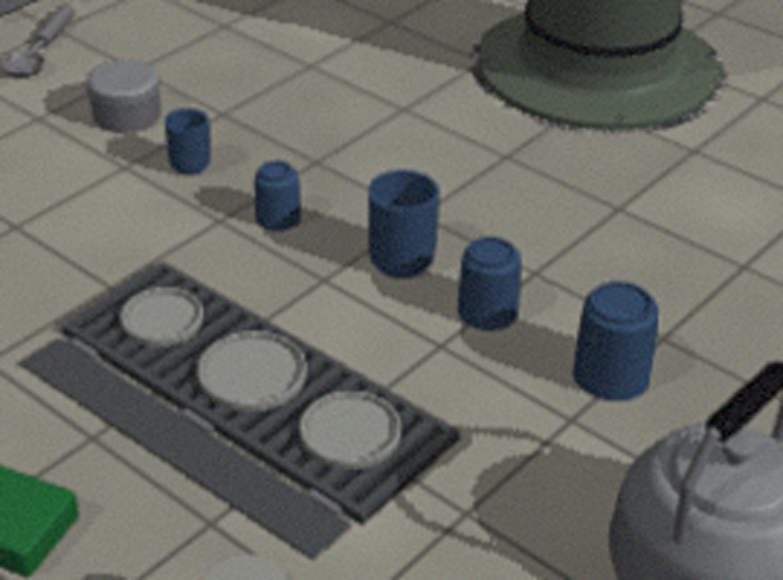

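The seats go medium, large, small from left to right. The cup positions agree to about 2 mm between the two views. I'll cross-check the seats with the scene view and the rack outline.

```bash
python3 - <<'E'
from h import *
f=pickle.load(open("top.pkl","rb"))
c=np.array([(132,72),(458,58),(465,170),(137,188)])/2.85+[210,140]
P=plane(f,c,.012);print(P.round(4),P.mean(0).round(4))
f=pickle.load(open("scene.pkl","rb"));img=f["frame"];v=img.max(2)
m=np.zeros(v.shape,np.uint8)
for (x,y),th in [((256,209),0),((287,228),0),((320,247),0)]:
  for th in(95,105,115,125):
    n,l=cv2.connectedComponents((v>th).astype(np.uint8),connectivity=4)
    mm=(l==l[y,x]).astype(np.uint8)
    k=max(cv2.findContours(mm,0,1)[0],key=cv2.contourArea)
    Q=plane(f,k.reshape(-1,2),.019)[:,:2].astype(np.float32)
    (a,b),R=cv2.minEnclosingCircle(Q);e=cv2.fitEllipse(Q)
    print((x,y),th,np.round([a,b,R,*e[0],*e[1]],4))
# silhouette L/R & top/bottom of centers by hand clicks of ring outlines
E
```

```text
[[ 0.7026  0.2612  0.012 ]
 [ 0.7086 -0.0859  0.012 ]
 [ 0.5878 -0.0882  0.012 ]
 [ 0.5779  0.2574  0.012 ]] [0.6442 0.0861 0.012 ]
(256, 209) 95 [ 0.6469 -0.0185  0.0404  0.6473 -0.0198  0.0668  0.0776]
(256, 209) 105 [ 0.6463 -0.0192  0.0392  0.6479 -0.0201  0.0632  0.0763]
(256, 209) 115 [ 0.6447 -0.019   0.038   0.6484 -0.0208  0.0619  0.0708]
(256, 209) 125 [ 0.653  -0.021   0.0336  0.6503 -0.021   0.0568  0.061 ]
(287, 228) 95 [0.6422 0.0923 0.0506 0.6453 0.0899 0.0835 0.0982]
(287, 228) 105 [0.6426 0.0915 0.0493 0.6459 0.0897 0.0811 0.0951]
(287, 228) 115 [0.6411 0.0916 0.0484 0.6468 0.0894 0.079  0.0913]
(287, 228) 125 [0.6487 0.0899 0.0447 0.6476 0.0888 0.0763 0.0817]
(320, 247) 95 [0.6413 0.201  0.0444 0.6419 0.1999 0.0754 0.0862]
(320, 247) 105 [0.6414 0.2002 0.0437 0.6425 0.1993 0.0733 0.0833]
(320, 247) 115 [0.639  0.2001 0.0417 0.6429 0.1989 0.0723 0.0796]
(320, 247) 125 [0.6439 0.1958 0.0409 0.6447 0.1969 0.0682 0.0699]
```

```bash
cat > go.py <<'E'
import sys,numpy as np
from scipy.spatial.transform import Rotation as Ro
from workcell import bot
s=bot.observe();R=Ro.from_euler('xyz',s["tool_rot"])
print("t",s["clock"],"p",s["position"].round(4),"rpy",s["tool_rot"].round(4),"F",s["force"].round(1),"w",round(s["grip_width"],4),"q",s["qpos"].round(2))
T=Ro.from_euler('xyz',[np.pi,0,np.pi/2])
for a in sys.argv[1:]:
    t=np.array(eval(a));print(a,"travel",(R.inv().apply(t-s["position"])).round(4),"twist",np.degrees((R.inv()*T).as_rotvec()).round(1))
E
python3 go.py "(.45,-.3,.25)" "(.431,.312,.2)"
```

```text
t 0.1 p [ 0.1471 -0.6071  0.2308] rpy [-3.1406e+00  1.0000e-04  2.3780e-01] F [0.4 0.1 0.7] w 0.0855 q [ 1.26  0.52 -0.04  1.6   0.02  1.02 -0.11]
(.45,-.3,.25) travel [ 0.3667 -0.2272 -0.019 ] twist [ -0.1  -0.  -76.4]
(.431,.312,.2) travel [ 0.4924 -0.8264  0.0316] twist [ -0.1  -0.  -76.4]
```

{"method": "apply_moves", "body": {
  "commands": [
    {"travel": [0.367,-0.227,-0.019],"twist": [0,0,-38],"claw": 0.0854},
    {"travel": [0.367,-0.227,-0.019],"twist": [0,0,-38],"claw": 0.0854},
    {"travel": [0.367,-0.227,-0.019],"twist": [0,0,-38],"claw": 0.0854},
    {"travel": [0.367,-0.227,-0.019],"twist": [0,0,-38],"claw": 0.0854},
    {"travel": [0.367,-0.227,-0.019],"twist": [0,0,-60],"claw": 0.0854},
    {"travel": [0.367,-0.227,-0.019],"twist": [0,0,-60],"claw": 0.0854},
    {"travel": [0.367,-0.227,-0.019],"twist": [0,0,-76.4],"claw": 0.0854},
    {"travel": [0.367,-0.227,-0.019],"twist": [0,0,-76.4],"claw": 0.0854},
    {"travel": [0.367,-0.227,-0.019],"twist": [0,0,-76.4],"claw": 0.0854},
    {"travel": [0.367,-0.227,-0.019],"twist": [0,0,-76.4],"claw": 0.0854}
  ],
  "force": 30
}}

```text
clock: 1.1
position: [0.4535, -0.2964, 0.2504]
tool_rot: [3.14, -0.002, 1.582]
force: [0.1, -0.4, 0.5]
grip_width: 0.0851
```

```bash
python3 go.py "(.431,.312,.18)"
```

```text
t 1.1 p [ 0.4535 -0.2964  0.2504] rpy [ 3.1401e+00 -1.5000e-03  1.5823e+00] F [ 0.1 -0.4  0.5] w 0.0851 q [ 0.82  0.4  -0.46  1.78  0.2   1.01  0.29]
(.431,.312,.18) travel [ 0.6085 -0.0156  0.0713] twist [ 0.1 -0.1  0.7]
```

{"method": "apply_moves", "body": {
  "commands": [
    {"travel": [0.4,-0.01,0.0]},
    {"travel": [0.4,-0.01,0.0]},
    {"travel": [0.4,-0.01,0.0]},
    {"travel": [0.4,-0.01,0.0]},
    {"travel": [0.4,-0.01,0.0]},
    {"travel": [0.4,-0.01,0.0]},
    {"travel": [0.4,-0.01,0.0]},
    {"travel": [0.4,-0.01,0.0]},
    {"travel": [0.61,-0.02,0.06]},
    {"travel": [0.61,-0.02,0.06]}
  ]
}}

```text
invalid input at $.commands[0]: expected keys travel, twist, claw
```

```bash
python3 go.py "(.431,.312,.18)"
```

```text
t 1.1 p [ 0.4535 -0.2964  0.2504] rpy [ 3.1401e+00 -1.5000e-03  1.5823e+00] F [ 0.1 -0.4  0.5] w 0.0851 q [ 0.82  0.4  -0.46  1.78  0.2   1.01  0.29]
(.431,.312,.18) travel [ 0.6085 -0.0156  0.0713] twist [ 0.1 -0.1  0.7]
```

{"method": "apply_moves", "body": {
  "commands": [
    {"travel": [0.4,-0.01,0.0],"twist": [0,0,0],"claw": 0.0854},
    {"travel": [0.4,-0.01,0.0],"twist": [0,0,0],"claw": 0.0854},
    {"travel": [0.4,-0.01,0.0],"twist": [0,0,0],"claw": 0.0854},
    {"travel": [0.4,-0.01,0.0],"twist": [0,0,0],"claw": 0.0854},
    {"travel": [0.4,-0.01,0.0],"twist": [0,0,0],"claw": 0.0854},
    {"travel": [0.4,-0.01,0.0],"twist": [0,0,0],"claw": 0.0854},
    {"travel": [0.4,-0.01,0.0],"twist": [0,0,0],"claw": 0.0854},
    {"travel": [0.4,-0.01,0.0],"twist": [0,0,0],"claw": 0.0854},
    {"travel": [0.61,-0.02,0.06],"twist": [0,0,0],"claw": 0.0854},
    {"travel": [0.61,-0.02,0.06],"twist": [0,0,0],"claw": 0.0854}
  ]
}}

```text
clock: 2.1
position: [0.4355, 0.1969, 0.2226]
tool_rot: [3.141, 0.0, 1.57]
force: [1.8, -0.8, -0.3]
grip_width: 0.0854
```

```bash
python3 go.py "(.431,.312,.15)"
```

```text
t 2.1 p [0.4355 0.1969 0.2226] rpy [3.1408e+00 1.0000e-04 1.5696e+00] F [ 1.8 -0.8 -0.3] w 0.0854 q [-0.01  0.36 -0.68  1.96  0.29  0.91 -0.83]
(.431,.312,.15) travel [ 0.1151 -0.0047  0.0726] twist [ 0.   0.  -0.1]
```

{"method": "apply_moves", "body": {
  "commands": [
    {"travel": [0.1,-0.005,0.07],"twist": [0,0,0],"claw": 0.0854},
    {"travel": [0.1,-0.005,0.07],"twist": [0,0,0],"claw": 0.0854},
    {"travel": [0.1,-0.005,0.07],"twist": [0,0,0],"claw": 0.0854},
    {"travel": [0.1,-0.005,0.07],"twist": [0,0,0],"claw": 0.0854},
    {"travel": [0.1,-0.005,0.07],"twist": [0,0,0],"claw": 0.0854},
    {"travel": [0.1,-0.005,0.07],"twist": [0,0,0],"claw": 0.0854}
  ]
}}

```text
clock: 2.7
position: [0.4313, 0.2944, 0.1534]
tool_rot: [3.141, 0.0, 1.569]
force: [-0.2, -1.4, 0.1]
grip_width: 0.0856
```

```bash
python3 go.py "(.431,.3125,.030)"
```

```text
t 2.7 p [0.4313 0.2944 0.1534] rpy [3.1408e+00 3.0000e-04 1.5694e+00] F [-0.2 -1.4  0.1] w 0.0856 q [-0.24  0.53 -0.63  1.92  0.42  0.83 -1.1 ]
(.431,.3125,.030) travel [ 0.0182 -0.0004  0.1234] twist [ 0.   0.  -0.1]
```

{"method": "apply_moves", "body": {
  "commands": [
    {"travel": [0.018,0,0.03],"twist": [0,0,0],"claw": 0.0854},
    {"travel": [0.018,0,0.04],"twist": [0,0,0],"claw": 0.0854},
    {"travel": [0.018,0,0.04],"twist": [0,0,0],"claw": 0.0854},
    {"travel": [0.018,0,0.06],"twist": [0,0,0],"claw": 0.0854},
    {"travel": [0.018,0,0.08],"twist": [0,0,0],"claw": 0.0854},
    {"travel": [0.018,0,0.1],"twist": [0,0,0],"claw": 0.0854},
    {"travel": [0.018,0,0.115],"twist": [0,0,0],"claw": 0.0854},
    {"travel": [0.018,0,0.123],"twist": [0,0,0],"claw": 0.0854},
    {"travel": [0.018,0,0.123],"twist": [0,0,0],"claw": 0.0854}
  ]
}}

```text
clock: 3.6
position: [0.4306, 0.3132, 0.0297]
tool_rot: [-3.141, 0.0, 1.571]
force: [0.0, 0.4, -0.3]
grip_width: 0.0854
```

```bash
python3 go.py "(.431,.3125,.030)"; python3 -c "
from workcell import bot
import cv2
f=bot.grab_frame('scene')['frame'][130:330,320:520];cv2.imwrite('pics/a1.png',cv2.resize(f,None,fx=3,fy=3))"
```

```text
t 3.6 p [0.4306 0.3132 0.0297] rpy [-3.1412e+00  5.0000e-04  1.5708e+00] F [ 0.   0.4 -0.3] w 0.0854 q [-0.38  0.73 -0.5   1.96  0.59  0.6  -1.27]
(.431,.3125,.030) travel [-0.0007  0.0004 -0.0003] twist [-0.  0.  0.]
```

View pics/a1.png

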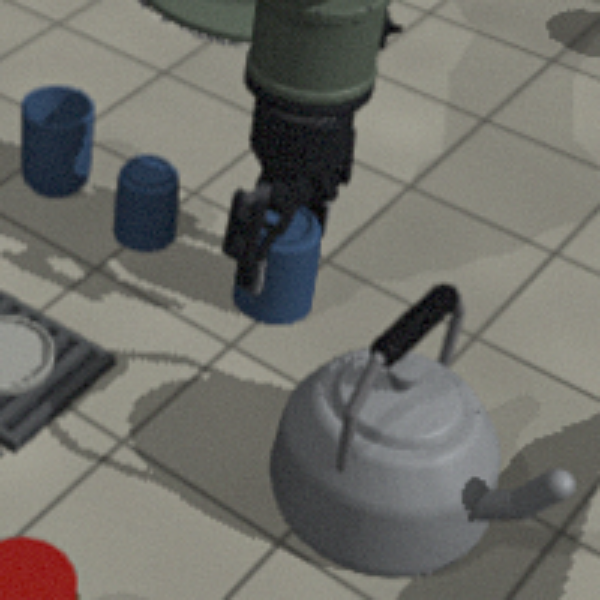

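The fingers straddle the large cup, in front of it and behind it, at crop pixel (275,260). Next I close.

{"method": "apply_moves", "body": {
  "commands": [
    {"travel": [0,0,0],"twist": [0,0,0],"claw": 0.05},
    {"travel": [0,0,0],"twist": [0,0,0],"claw": 0.05},
    {"travel": [0,0,0],"twist": [0,0,0],"claw": 0.05},
    {"travel": [0,0,0],"twist": [0,0,0],"claw": 0.05},
    {"travel": [0,0,0],"twist": [0,0,0],"claw": 0.05},
    {"travel": [0,0,0],"twist": [0,0,0],"claw": 0.05},
    {"travel": [0,0,0],"twist": [0,0,0],"claw": 0.05},
    {"travel": [0,0,0],"twist": [0,0,0],"claw": 0.05}
  ],
  "force": 40
}}

```text
clock: 4.45
position: [0.4311, 0.3138, 0.0309]
tool_rot: [3.14, -0.001, 1.571]
force: [-1.1, -1.6, 8.1]
grip_width: 0.0643
```

```bash
python3 go.py "(.646,.088,.13)"
```

```text
t 4.45 p [0.4311 0.3138 0.0309] rpy [ 3.1403e+00 -6.0000e-04  1.5710e+00] F [-1.1 -1.6  8.1] w 0.0643 q [-0.38  0.73 -0.5   1.96  0.59  0.6  -1.27]
(.646,.088,.13) travel [-0.2258  0.215  -0.099 ] twist [ 0.1 -0.   0. ]
```

{"method": "apply_moves", "body": {
  "commands": [
    {"travel": [0,0,-0.01],"twist": [0,0,0],"claw": 0.05},
    {"travel": [0,0,-0.03],"twist": [0,0,0],"claw": 0.05},
    {"travel": [0,0,-0.06],"twist": [0,0,0],"claw": 0.05},
    {"travel": [0,0,-0.1],"twist": [0,0,0],"claw": 0.05},
    {"travel": [-0.03,0.03,-0.1],"twist": [0,0,0],"claw": 0.05},
    {"travel": [-0.06,0.06,-0.1],"twist": [0,0,0],"claw": 0.05},
    {"travel": [-0.09,0.09,-0.1],"twist": [0,0,0],"claw": 0.05},
    {"travel": [-0.12,0.12,-0.1],"twist": [0,0,0],"claw": 0.05},
    {"travel": [-0.15,0.15,-0.1],"twist": [0,0,0],"claw": 0.05},
    {"travel": [-0.18,0.18,-0.1],"twist": [0,0,0],"claw": 0.05}
  ]
}}

```text
clock: 5.45
position: [0.6117, 0.1321, 0.1309]
tool_rot: [3.141, -0.0, 1.571]
force: [0.2, 0.2, -1.8]
grip_width: 0.0645
```

```bash
python3 go.py "(.646,.088,.13)"
```

```text
t 5.45 p [0.6117 0.1321 0.1309] rpy [ 3.1412e+00 -3.0000e-04  1.5712e+00] F [ 0.2  0.2 -1.8] w 0.0645 q [ 0.08  0.7  -0.58  1.66  0.46  0.92 -0.68]
(.646,.088,.13) travel [-0.0441  0.0343  0.0009] twist [ 0. -0.  0.]
```

{"method": "apply_moves", "body": {
  "commands": [
    {"travel": [-0.025,0.02,0],"twist": [0,0,0],"claw": 0.05},
    {"travel": [-0.044,0.034,0],"twist": [0,0,0],"claw": 0.05},
    {"travel": [-0.044,0.034,0.02],"twist": [0,0,0],"claw": 0.05},
    {"travel": [-0.044,0.034,0.045],"twist": [0,0,0],"claw": 0.05},
    {"travel": [-0.044,0.034,0.06],"twist": [0,0,0],"claw": 0.05},
    {"travel": [-0.044,0.034,0.07],"twist": [0,0,0],"claw": 0.05},
    {"travel": [-0.044,0.034,0.075],"twist": [0,0,0],"claw": 0.05},
    {"travel": [-0.044,0.034,0.079],"twist": [0,0,0],"claw": 0.05},
    {"travel": [-0.044,0.034,0.079],"twist": [0,0,0],"claw": 0.05}
  ]
}}

```text
clock: 6.35
position: [0.6448, 0.0898, 0.0511]
tool_rot: [3.141, -0.0, 1.571]
force: [0.8, -0.4, -1.9]
grip_width: 0.064
```

```bash
python3 go.py "(.646,.088,.046)"; python3 -c "
from workcell import bot
import cv2
f=bot.grab_frame('scene')['frame'][130:330,200:400];cv2.imwrite('pics/a2.png',cv2.resize(f,None,fx=3,fy=3))"
```

```text
t 6.35 p [0.6448 0.0898 0.0511] rpy [ 3.1414 -0.      1.5713] F [ 0.8 -0.4 -1.9] w 0.064 q [ 0.11  0.83 -0.53  1.63  0.53  0.83 -0.64]
(.646,.088,.046) travel [-0.0018  0.0012  0.0051] twist [ 0. -0.  0.]
```

View pics/a2.png

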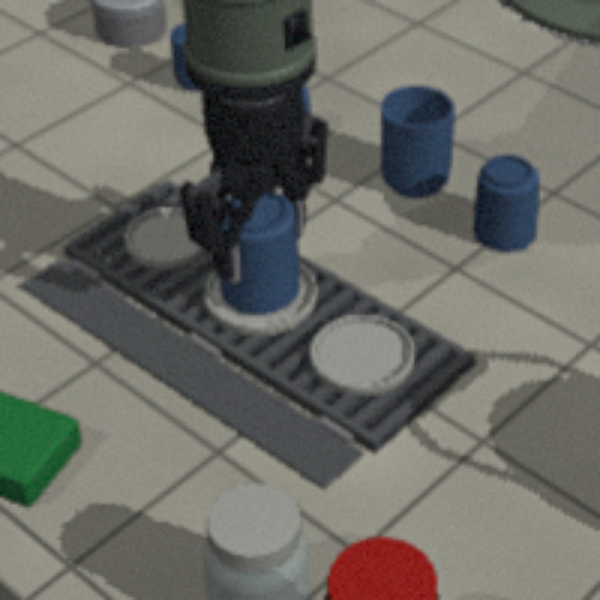

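The large cup hovers over the centre of the middle seat, at crop pixel (262,295). I lower the last 5 mm gently.

{"method": "apply_moves", "body": {
  "commands": [
    {"travel": [-0.002,0.001,0.002],"twist": [0,0,0],"claw": 0.05},
    {"travel": [-0.002,0.001,0.003],"twist": [0,0,0],"claw": 0.05},
    {"travel": [-0.002,0.001,0.004],"twist": [0,0,0],"claw": 0.05},
    {"travel": [-0.002,0.001,0.005],"twist": [0,0,0],"claw": 0.05},
    {"travel": [-0.002,0.001,0.005],"twist": [0,0,0],"claw": 0.05}
  ]
}}

```text
clock: 6.9
position: [0.6457, 0.0876, 0.046]
tool_rot: [3.141, 0.0, 1.571]
force: [-0.3, -1.1, -0.3]
grip_width: 0.0643
```

{"method": "apply_moves", "body": {
  "commands": [
    {"travel": [0,0,0.0005],"twist": [0,0,0],"claw": 0.05},
    {"travel": [0,0,0.001],"twist": [0,0,0],"claw": 0.05},
    {"travel": [0,0,0.001],"twist": [0,0,0],"claw": 0.05}
  ]
}}

```text
clock: 7.2
position: [0.6458, 0.0876, 0.0459]
tool_rot: [3.141, 0.0, 1.571]
force: [-6.1, -1.9, 16.6]
grip_width: 0.0647
```

Contact at 16.6 N, so the cup is seated. I open gradually and rise.

{"method": "apply_moves", "body": {
  "commands": [
    {"travel": [0,0,0],"twist": [0,0,0],"claw": 0.07},
    {"travel": [0,0,0],"twist": [0,0,0],"claw": 0.078},
    {"travel": [0,0,0],"twist": [0,0,0],"claw": 0.0854},
    {"travel": [0,0,0],"twist": [0,0,0],"claw": 0.0854},
    {"travel": [0,0,0],"twist": [0,0,0],"claw": 0.0854},
    {"travel": [0,0,-0.02],"twist": [0,0,0],"claw": 0.0854},
    {"travel": [0,0,-0.05],"twist": [0,0,0],"claw": 0.0854},
    {"travel": [0,0,-0.1],"twist": [0,0,0],"claw": 0.0854},
    {"travel": [0,0,-0.12],"twist": [0,0,0],"claw": 0.0854}
  ]
}}

```text
clock: 8.1
position: [0.6469, 0.0883, 0.169]
tool_rot: [3.138, -0.001, 1.571]
force: [0.1, -0.2, 0.3]
grip_width: 0.0856
```

```bash
python3 go.py "(.4335,.1805,.150)"; python3 -c "
from workcell import bot
import cv2
f=bot.grab_frame('scene')['frame'][130:330,200:400];cv2.imwrite('pics/a3.png',cv2.resize(f,None,fx=3,fy=3))"
```

```text
t 8.1 p [0.6469 0.0883 0.169 ] rpy [ 3.1376e+00 -1.1000e-03  1.5713e+00] F [ 0.1 -0.2  0.3] w 0.0856 q [ 0.15  0.69 -0.6   1.56  0.43  1.02 -0.57]
(.4335,.1805,.150) travel [ 0.0923 -0.2134  0.0182] twist [ 0.2 -0.1  0. ]
```

View pics/a3.png

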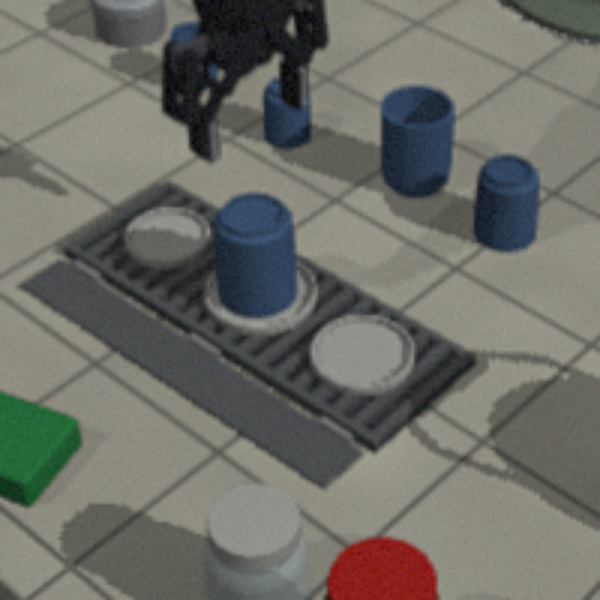

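The large cup stands upright in the middle seat, clear of the ring all round. The medium cup is next.

{"method": "apply_moves", "body": {
  "commands": [
    {"travel": [0.02,-0.04,0],"twist": [0,0,0],"claw": 0.0854},
    {"travel": [0.04,-0.085,0],"twist": [0,0,0],"claw": 0.0854},
    {"travel": [0.06,-0.13,0],"twist": [0,0,0],"claw": 0.0854},
    {"travel": [0.08,-0.175,0],"twist": [0,0,0],"claw": 0.0854},
    {"travel": [0.092,-0.205,0],"twist": [0,0,0],"claw": 0.0854},
    {"travel": [0.092,-0.213,0.02],"twist": [0,0,0],"claw": 0.0854},
    {"travel": [0.092,-0.213,0.045],"twist": [0,0,0],"claw": 0.0854},
    {"travel": [0.092,-0.213,0.06],"twist": [0,0,0],"claw": 0.0854},
    {"travel": [0.092,-0.213,0.06],"twist": [0,0,0],"claw": 0.0854}
  ]
}}

```text
clock: 9.05
position: [0.4317, 0.1793, 0.1034]
tool_rot: [-3.139, 0.001, 1.572]
force: [0.1, 0.3, 0.2]
grip_width: 0.0856
```

```bash
python3 go.py "(.4335,.1805,.024)"
```

```text
t 9.05 p [0.4317 0.1793 0.1034] rpy [-3.1390e+00  8.0000e-04  1.5718e+00] F [0.1 0.3 0.2] w 0.0856 q [-0.06  0.54 -0.6   2.09  0.49  0.66 -0.99]
(.4335,.1805,.024) travel [0.0013 0.002  0.0794] twist [-0.1  0.   0.1]
```

{"method": "apply_moves", "body": {
  "commands": [
    {"travel": [0.001,0.002,0.01],"twist": [0,0,0],"claw": 0.0854},
    {"travel": [0.001,0.002,0.025],"twist": [0,0,0],"claw": 0.0854},
    {"travel": [0.001,0.002,0.045],"twist": [0,0,0],"claw": 0.0854},
    {"travel": [0.001,0.002,0.065],"twist": [0,0,0],"claw": 0.0854},
    {"travel": [0.001,0.002,0.079],"twist": [0,0,0],"claw": 0.0854},
    {"travel": [0.001,0.002,0.079],"twist": [0,0,0],"claw": 0.0854}
  ]
}}

```text
clock: 9.65
position: [0.4343, 0.1805, 0.0248]
tool_rot: [-3.14, 0.001, 1.571]
force: [0.4, -0.2, 0.7]
grip_width: 0.0853
```

{"method": "apply_moves", "body": {
  "commands": [
    {"travel": [0,0,0],"twist": [0,0,0],"claw": 0.04},
    {"travel": [0,0,0],"twist": [0,0,0],"claw": 0.04},
    {"travel": [0,0,0],"twist": [0,0,0],"claw": 0.04},
    {"travel": [0,0,0],"twist": [0,0,0],"claw": 0.04},
    {"travel": [0,0,0],"twist": [0,0,0],"claw": 0.04},
    {"travel": [0,0,0],"twist": [0,0,0],"claw": 0.04},
    {"travel": [0,0,0],"twist": [0,0,0],"claw": 0.04},
    {"travel": [0,0,0],"twist": [0,0,0],"claw": 0.04}
  ]
}}

```text
clock: 10.45
position: [0.4352, 0.1807, 0.0269]
tool_rot: [3.14, -0.0, 1.571]
force: [-1.6, -0.3, 9.2]
grip_width: 0.0542
```

```bash
python3 go.py "(.643,.198,.13)"; python3 -c "
from workcell import bot
import cv2
f=bot.grab_frame('scene')['frame'][130:330,250:450];cv2.imwrite('pics/a4.png',cv2.resize(f,None,fx=3,fy=3))"
```

```text
t 10.45 p [0.4352 0.1807 0.0269] rpy [ 3.1401e+00 -5.0000e-04  1.5709e+00] F [-1.6 -0.3  9.2] w 0.0542 q [-0.16  0.67 -0.48  2.12  0.64  0.5  -1.12]
(.643,.198,.13) travel [ 0.0173  0.208  -0.1028] twist [ 0.1 -0.   0. ]
```

View pics/a4.png

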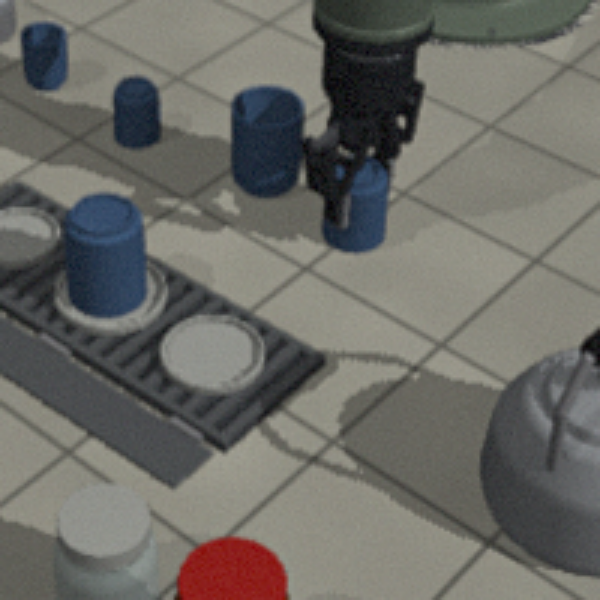

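The fingers hold the medium cup at 54 mm, at crop pixel (357,205). Lift and carry it to the left seat.

{"method": "apply_moves", "body": {
  "commands": [
    {"travel": [0,0,-0.01],"twist": [0,0,0],"claw": 0.04},
    {"travel": [0,0,-0.03],"twist": [0,0,0],"claw": 0.04},
    {"travel": [0,0,-0.07],"twist": [0,0,0],"claw": 0.04},
    {"travel": [0,0.03,-0.1],"twist": [0,0,0],"claw": 0.04},
    {"travel": [0.017,0.07,-0.1],"twist": [0,0,0],"claw": 0.04},
    {"travel": [0.017,0.11,-0.1],"twist": [0,0,0],"claw": 0.04},
    {"travel": [0.017,0.15,-0.1],"twist": [0,0,0],"claw": 0.04},
    {"travel": [0.017,0.19,-0.1],"twist": [0,0,0],"claw": 0.04},
    {"travel": [0.017,0.208,-0.1],"twist": [0,0,0],"claw": 0.04},
    {"travel": [0.017,0.208,-0.1],"twist": [0,0,0],"claw": 0.04}
  ]
}}

```text
clock: 11.5
position: [0.6445, 0.1971, 0.1265]
tool_rot: [3.141, -0.001, 1.569]
force: [-1.7, -0.6, -1.3]
grip_width: 0.0543
```

```bash
python3 go.py "(.643,.198,.047)"
```

```text
t 11.5 p [0.6445 0.1971 0.1265] rpy [ 3.1411e+00 -1.1000e-03  1.5694e+00] F [-1.7 -0.6 -1.3] w 0.0543 q [-0.03  0.77 -0.59  1.52  0.48  0.99 -0.75]
(.643,.198,.047) travel [ 0.0008 -0.0015  0.0795] twist [ 0.  -0.1 -0.1]
```

{"method": "apply_moves", "body": {
  "commands": [
    {"travel": [0,0,0.02],"twist": [0,0,0],"claw": 0.04},
    {"travel": [0,0,0.045],"twist": [0,0,0],"claw": 0.04},
    {"travel": [0,0,0.062],"twist": [0,0,0],"claw": 0.04},
    {"travel": [0,0,0.073],"twist": [0,0,0],"claw": 0.04},
    {"travel": [0,0,0.079],"twist": [0,0,0],"claw": 0.04},
    {"travel": [0,0,0.082],"twist": [0,0,0],"claw": 0.04},
    {"travel": [0,0,0.083],"twist": [0,0,0],"claw": 0.04},
    {"travel": [0,0,0.083],"twist": [0,0,0],"claw": 0.04}
  ]
}}

```text
clock: 12.3
position: [0.6429, 0.1978, 0.0434]
tool_rot: [3.141, -0.0, 1.571]
force: [-0.1, -0.3, -1.3]
grip_width: 0.0542
```

```bash
python3 go.py "(.643,.198,.042)"; python3 -c "
from workcell import bot
import cv2
f=bot.grab_frame('scene')['frame'][130:330,250:450];cv2.imwrite('pics/a5.png',cv2.resize(f,None,fx=3,fy=3))"
```

```text
t 12.3 p [0.6429 0.1978 0.0434] rpy [ 3.1409e+00 -3.0000e-04  1.5712e+00] F [-0.1 -0.3 -1.3] w 0.0542 q [-0.06  0.87 -0.54  1.56  0.55  0.86 -0.8 ]
(.643,.198,.042) travel [0.0002 0.0001 0.0014] twist [ 0. -0.  0.]
```

View pics/a5.png

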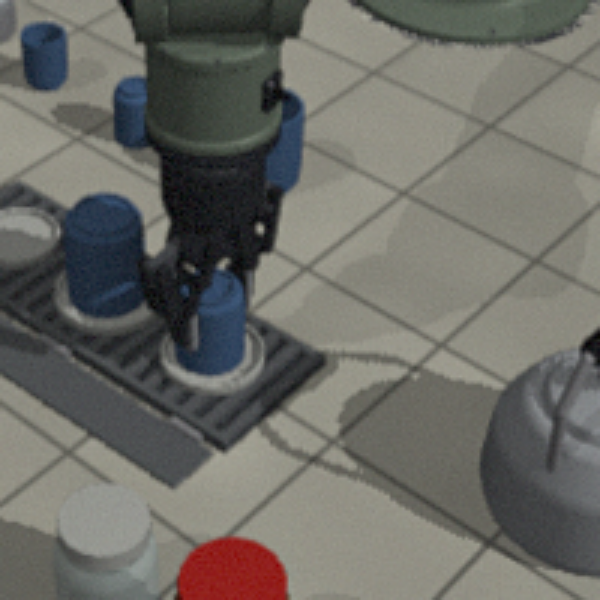

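The medium cup is over the centre of the left seat, at crop pixel (213,350), and nearly down.

{"method": "apply_moves", "body": {
  "commands": [
    {"travel": [0,0,0.001],"twist": [0,0,0],"claw": 0.04},
    {"travel": [0,0,0.0015],"twist": [0,0,0],"claw": 0.04},
    {"travel": [0,0,0.002],"twist": [0,0,0],"claw": 0.04},
    {"travel": [0,0,0.002],"twist": [0,0,0],"claw": 0.04}
  ]
}}

```text
clock: 12.75
position: [0.6429, 0.1977, 0.042]
tool_rot: [3.141, 0.0, 1.571]
force: [-5.3, -2.9, 12.8]
grip_width: 0.0545
```

{"method": "apply_moves", "body": {
  "commands": [
    {"travel": [0,0,0],"twist": [0,0,0],"claw": 0.06},
    {"travel": [0,0,0],"twist": [0,0,0],"claw": 0.07},
    {"travel": [0,0,0],"twist": [0,0,0],"claw": 0.08},
    {"travel": [0,0,0],"twist": [0,0,0],"claw": 0.08},
    {"travel": [0,0,0],"twist": [0,0,0],"claw": 0.08},
    {"travel": [0,0,-0.02],"twist": [0,0,0],"claw": 0.08},
    {"travel": [0,0,-0.05],"twist": [0,0,0],"claw": 0.08},
    {"travel": [0,0,-0.1],"twist": [0,0,0],"claw": 0.08},
    {"travel": [0,0,-0.13],"twist": [0,0,0],"claw": 0.08}
  ]
}}

```text
clock: 13.65
position: [0.6432, 0.1982, 0.1741]
tool_rot: [3.139, -0.001, 1.571]
force: [1.0, -0.8, 0.5]
grip_width: 0.08
```

```bash
python3 go.py "(.4568,-.063,.170)"; python3 -c "
from workcell import bot
import cv2
f=bot.grab_frame('scene')['frame'][130:330,250:450];cv2.imwrite('pics/a6.png',cv2.resize(f,None,fx=3,fy=3))"
```

```text
t 13.65 p [0.6432 0.1982 0.1741] rpy [ 3.1395e+00 -1.1000e-03  1.5713e+00] F [ 1.  -0.8  0.5] w 0.08 q [-0.02  0.72 -0.61  1.49  0.44  1.07 -0.72]
(.4568,-.063,.170) travel [-0.2611 -0.1865  0.0034] twist [ 0.1 -0.1  0. ]
```

View pics/a6.png

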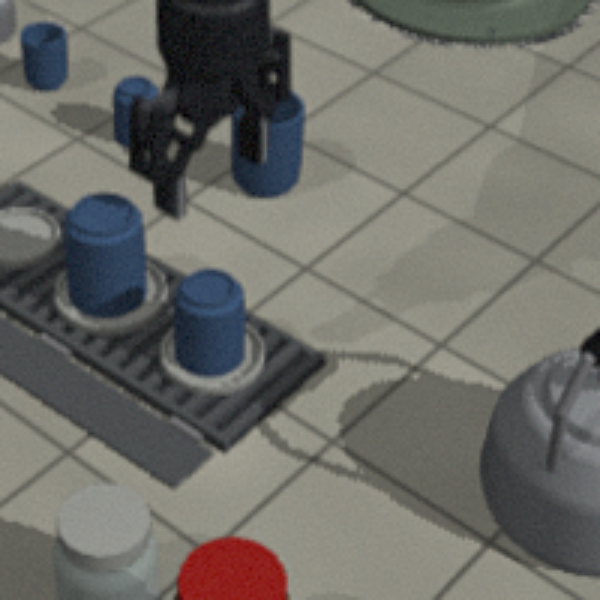

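The medium cup is seated in the left ring. The small cup is next.

{"method": "apply_moves", "body": {
  "commands": [
    {"travel": [-0.04,-0.028,0],"twist": [0,0,0],"claw": 0.08},
    {"travel": [-0.08,-0.056,0],"twist": [0,0,0],"claw": 0.08},
    {"travel": [-0.12,-0.085,0],"twist": [0,0,0],"claw": 0.08},
    {"travel": [-0.16,-0.114,0],"twist": [0,0,0],"claw": 0.08},
    {"travel": [-0.2,-0.143,0],"twist": [0,0,0],"claw": 0.08},
    {"travel": [-0.24,-0.172,0],"twist": [0,0,0],"claw": 0.08},
    {"travel": [-0.261,-0.186,0.02],"twist": [0,0,0],"claw": 0.08},
    {"travel": [-0.261,-0.186,0.06],"twist": [0,0,0],"claw": 0.08},
    {"travel": [-0.261,-0.186,0.08],"twist": [0,0,0],"claw": 0.08},
    {"travel": [-0.261,-0.186,0.08],"twist": [0,0,0],"claw": 0.08}
  ]
}}

```text
clock: 14.7
position: [0.4554, -0.0633, 0.0891]
tool_rot: [-3.138, -0.001, 1.571]
force: [0.5, -0.3, 0.9]
grip_width: 0.0799
```

```bash
python3 go.py "(.4568,-.063,.018)"
```

```text
t 14.7 p [ 0.4554 -0.0633  0.0891] rpy [-3.1381e+00 -7.0000e-04  1.5714e+00] F [ 0.5 -0.3  0.9] w 0.0799 q [ 0.45  0.55 -0.57  2.12  0.51  0.62 -0.48]
(.4568,-.063,.018) travel [0.0002 0.0016 0.0711] twist [-0.2 -0.   0. ]
```

{"method": "apply_moves", "body": {
  "commands": [
    {"travel": [0,0.001,0.01],"twist": [0,0,0],"claw": 0.08},
    {"travel": [0,0.001,0.025],"twist": [0,0,0],"claw": 0.08},
    {"travel": [0,0.001,0.045],"twist": [0,0,0],"claw": 0.08},
    {"travel": [0,0.001,0.06],"twist": [0,0,0],"claw": 0.08},
    {"travel": [0,0.001,0.069],"twist": [0,0,0],"claw": 0.08},
    {"travel": [0,0.001,0.069],"twist": [0,0,0],"claw": 0.08}
  ]
}}

```text
clock: 15.3
position: [0.4578, -0.0632, 0.0216]
tool_rot: [-3.141, -0.0, 1.572]
force: [-0.2, 0.7, 0.5]
grip_width: 0.0803
```

{"method": "apply_moves", "body": {
  "commands": [
    {"travel": [0,0,0],"twist": [0,0,0],"claw": 0.03},
    {"travel": [0,0,0],"twist": [0,0,0],"claw": 0.03},
    {"travel": [0,0,0],"twist": [0,0,0],"claw": 0.03},
    {"travel": [0,0,0],"twist": [0,0,0],"claw": 0.03},
    {"travel": [0,0,0],"twist": [0,0,0],"claw": 0.03},
    {"travel": [0,0,0],"twist": [0,0,0],"claw": 0.03},
    {"travel": [0,0,0],"twist": [0,0,0],"claw": 0.03},
    {"travel": [0,0,0],"twist": [0,0,0],"claw": 0.03}
  ]
}}

```text
clock: 16.1
position: [0.4582, -0.0636, 0.0227]
tool_rot: [3.14, 0.0, 1.571]
force: [-1.5, 0.1, 10.7]
grip_width: 0.044
```

```bash
python3 go.py "(.648,-.022,.12)"; python3 -c "
from workcell import bot
import cv2
f=bot.grab_frame('scene')['frame'][100:300,200:400];cv2.imwrite('pics/a7.png',cv2.resize(f,None,fx=3,fy=3))"
```

```text
t 16.1 p [ 0.4582 -0.0636  0.0227] rpy [3.1403e+00 3.0000e-04 1.5709e+00] F [-1.5  0.1 10.7] w 0.044 q [ 0.36  0.67 -0.45  2.14  0.65  0.47 -0.6 ]
(.648,-.022,.12) travel [ 0.0415  0.1899 -0.0971] twist [0.1 0.  0. ]
```

View pics/a7.png

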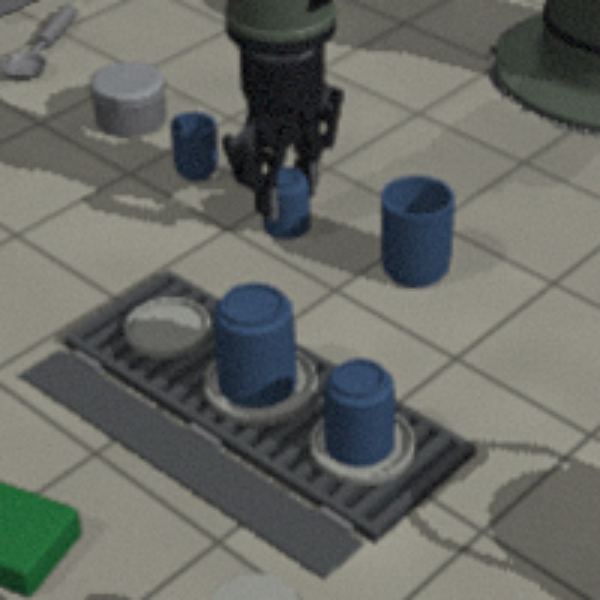

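The small cup is held at 44 mm, at crop pixel (288,205). Carry it to the right seat.

{"method": "apply_moves", "body": {
  "commands": [
    {"travel": [0,0,-0.01],"twist": [0,0,0],"claw": 0.03},
    {"travel": [0,0,-0.03],"twist": [0,0,0],"claw": 0.03},
    {"travel": [0,0,-0.07],"twist": [0,0,0],"claw": 0.03},
    {"travel": [0.01,0.03,-0.1],"twist": [0,0,0],"claw": 0.03},
    {"travel": [0.02,0.07,-0.1],"twist": [0,0,0],"claw": 0.03},
    {"travel": [0.03,0.11,-0.1],"twist": [0,0,0],"claw": 0.03},
    {"travel": [0.037,0.15,-0.1],"twist": [0,0,0],"claw": 0.03},
    {"travel": [0.041,0.18,-0.1],"twist": [0,0,0],"claw": 0.03},
    {"travel": [0.041,0.19,-0.1],"twist": [0,0,0],"claw": 0.03},
    {"travel": [0.041,0.19,-0.1],"twist": [0,0,0],"claw": 0.03}
  ]
}}

```text
clock: 17.15
position: [0.6481, -0.0221, 0.1222]
tool_rot: [-3.142, -0.001, 1.571]
force: [0.3, -0.5, -0.3]
grip_width: 0.0441
```

```bash
python3 go.py "(.648,-.022,.042)"
```

```text
t 17.15 p [ 0.6481 -0.0221  0.1222] rpy [-3.1416e+00 -8.0000e-04  1.5713e+00] F [ 0.3 -0.5 -0.3] w 0.0441 q [ 0.31  0.74 -0.58  1.6   0.47  0.94 -0.43]
(.648,-.022,.042) travel [ 0.0001 -0.0001  0.0802] twist [-0. -0.  0.]
```

{"method": "apply_moves", "body": {
  "commands": [
    {"travel": [0,0,0.02],"twist": [0,0,0],"claw": 0.03},
    {"travel": [0,0,0.045],"twist": [0,0,0],"claw": 0.03},
    {"travel": [0,0,0.062],"twist": [0,0,0],"claw": 0.03},
    {"travel": [0,0,0.073],"twist": [0,0,0],"claw": 0.03},
    {"travel": [0,0,0.079],"twist": [0,0,0],"claw": 0.03},
    {"travel": [0,0,0.081],"twist": [0,0,0],"claw": 0.03},
    {"travel": [0,0,0.081],"twist": [0,0,0],"claw": 0.03}
  ]
}}

```text
clock: 17.85
position: [0.6479, -0.0223, 0.0413]
tool_rot: [3.141, -0.0, 1.571]
force: [0.0, 0.3, -0.1]
grip_width: 0.0441
```

```bash
python3 go.py "(.648,-.022,.0375)"; python3 -c "
from workcell import bot
import cv2
f=bot.grab_frame('scene')['frame'][100:300,200:400];cv2.imwrite('pics/a8.png',cv2.resize(f,None,fx=3,fy=3))"
```

```text
t 17.85 p [ 0.6479 -0.0223  0.0413] rpy [ 3.1412e+00 -1.0000e-04  1.5712e+00] F [ 0.   0.3 -0.1] w 0.0441 q [ 0.28  0.84 -0.53  1.64  0.55  0.81 -0.48]
(.648,-.022,.0375) travel [0.0003 0.0001 0.0038] twist [ 0. -0.  0.]
```

View pics/a8.png

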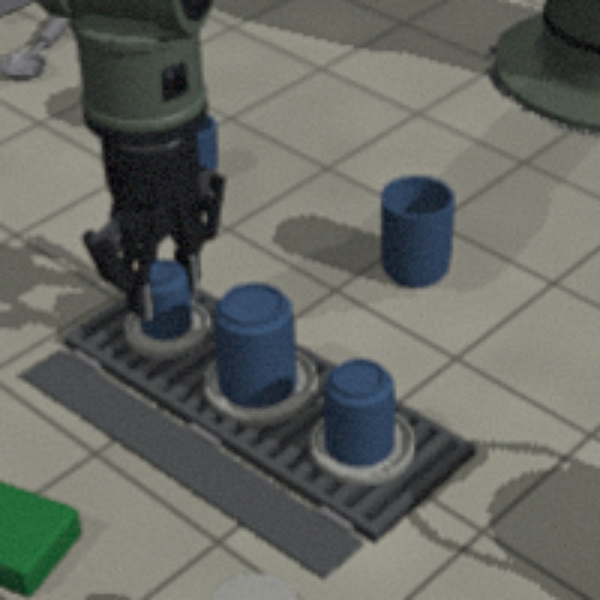

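The small cup is centred over the right ring, at crop pixel (167,328), about 4 mm up.

{"method": "apply_moves", "body": {
  "commands": [
    {"travel": [0,0,0.002],"twist": [0,0,0],"claw": 0.03},
    {"travel": [0,0,0.003],"twist": [0,0,0],"claw": 0.03},
    {"travel": [0,0,0.004],"twist": [0,0,0],"claw": 0.03},
    {"travel": [0,0,0.0045],"twist": [0,0,0],"claw": 0.03},
    {"travel": [0,0,0.0045],"twist": [0,0,0],"claw": 0.03}
  ]
}}

```text
clock: 18.4
position: [0.6479, -0.0224, 0.0378]
tool_rot: [3.141, 0.001, 1.571]
force: [-8.2, -1.6, 21.1]
grip_width: 0.0439
```

{"method": "apply_moves", "body": {
  "commands": [
    {"travel": [0,0,0],"twist": [0,0,0],"claw": 0.05},
    {"travel": [0,0,0],"twist": [0,0,0],"claw": 0.06},
    {"travel": [0,0,0],"twist": [0,0,0],"claw": 0.07},
    {"travel": [0,0,0],"twist": [0,0,0],"claw": 0.07},
    {"travel": [0,0,0],"twist": [0,0,0],"claw": 0.07},
    {"travel": [0,0,-0.02],"twist": [0,0,0],"claw": 0.07},
    {"travel": [0,0,-0.05],"twist": [0,0,0],"claw": 0.07},
    {"travel": [0,0,-0.1],"twist": [0,0,0],"claw": 0.07},
    {"travel": [0,0,-0.15],"twist": [0,0,0],"claw": 0.07},
    {"travel": [0,0,-0.18],"twist": [0,0,0],"claw": 0.07}
  ]
}}

```text
clock: 19.4
position: [0.6485, -0.0221, 0.2202]
tool_rot: [3.138, -0.0, 1.571]
force: [0.6, -0.3, 0.7]
grip_width: 0.0699
```

{"method": "apply_moves", "body": {
  "commands": [
    {"travel": [-0.05,0,0],"twist": [0,0,0],"claw": 0.07},
    {"travel": [-0.1,0,0],"twist": [0,0,0],"claw": 0.07},
    {"travel": [-0.14,0,0],"twist": [0,0,0],"claw": 0.07},
    {"travel": [-0.18,0,0],"twist": [0,0,0],"claw": 0.07},
    {"travel": [-0.2,0,0],"twist": [0,0,0],"claw": 0.07},
    {"travel": [-0.2,0,0],"twist": [0,0,0],"claw": 0.07}
  ]
}}

```text
clock: 20.0
position: [0.647, -0.2264, 0.2158]
tool_rot: [-3.141, 0.001, 1.567]
force: [-1.0, 0.0, -0.2]
grip_width: 0.0698
```

```bash
python3 go.py; python3 - <<'E'
from h import *
from workcell import bot
for n in("scene","top"):
    f=bot.grab_frame(n);cv2.imwrite(f"pics/end_{n}.png",f["frame"]);print(n)
    for m,s,c in blobs(blue(f["frame"]),60,3000):
        print(s, [np.round(plane(f,[c],z)[0,:2],4).tolist() for z in(.057,.05,.044,.042,.029)])
E
```

```text
t 20.0 p [ 0.647  -0.2264  0.2158] rpy [-3.1409e+00  1.2000e-03  1.5665e+00] F [-1.   0.  -0.2] w 0.0698 q [ 0.6   0.7  -0.6   1.42  0.41  1.16 -0.06]
scene
[257 138  15  22 269] [[0.476, -0.1646], [0.4689, -0.1729], [0.4628, -0.18], [0.4608, -0.1823], [0.4476, -0.1976]]
[328 159  23  36 717] [[0.438, 0.0823], [0.4306, 0.0762], [0.4242, 0.071], [0.4221, 0.0692], [0.4083, 0.058]]
[245 188  18  26 356] [[0.6579, -0.0088], [0.6524, -0.0157], [0.6477, -0.0216], [0.6462, -0.0235], [0.6359, -0.0363]]
[271 195  28  41 912] [[0.6456, 0.0868], [0.64, 0.0808], [0.6352, 0.0756], [0.6336, 0.0739], [0.6231, 0.0627]]
[308 220  24  35 679] [[0.6482, 0.2032], [0.6426, 0.1981], [0.6378, 0.1939], [0.6362, 0.1924], [0.6258, 0.1831]]
top
[305 167  21  25 407] [[0.6473, 0.0846], [0.6487, 0.0845], [0.6499, 0.0845], [0.6503, 0.0845], [0.6529, 0.0844]]
[345 171  14  16 173] [[0.6456, -0.0223], [0.6469, -0.0228], [0.6481, -0.0233], [0.6485, -0.0235], [0.6511, -0.0245]]
[269 173  18  19 268] [[0.6413, 0.1951], [0.6427, 0.1955], [0.6438, 0.1959], [0.6442, 0.1961], [0.6468, 0.1969]]
[405 236  16  14 173] [[0.4533, -0.1916], [0.4538, -0.193], [0.4542, -0.1941], [0.4543, -0.1945], [0.4552, -0.1971]]
[312 243  21  21 358] [[0.4305, 0.0709], [0.4309, 0.0708], [0.4312, 0.0707], [0.4313, 0.0707], [0.4319, 0.0704]]
```

View pics/end_scene.png

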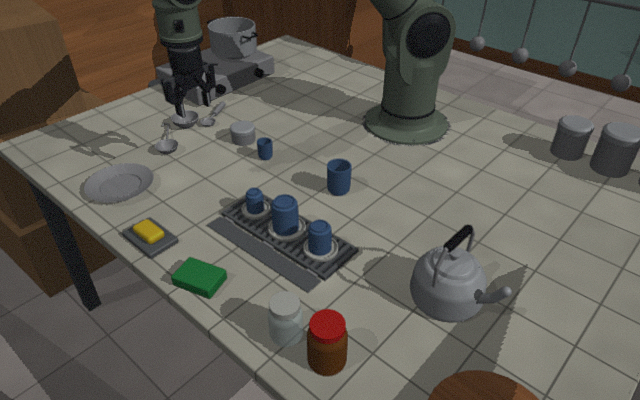

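View pics/end_top.png

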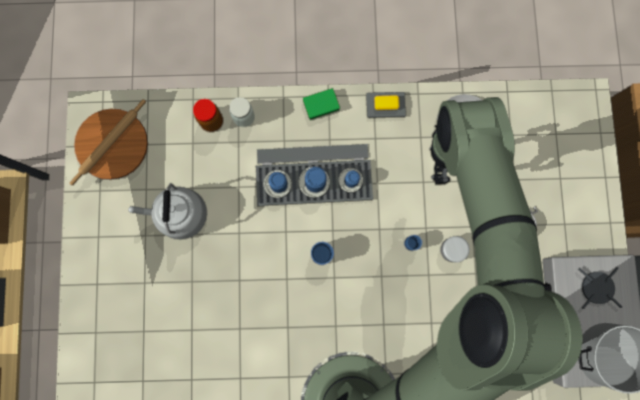

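All three cups stand upright in their seats. In the scene view they are at about (254,200), (285,215) and (320,237). Heights and centres match the seats to within about 3 mm. The upright cups, tin and kettle have not moved, and the gripper is clear.

```bash
python3 -c "
from workcell import bot
print(bot.job_done())"
```

```text
the job is handed in; nothing more can be done
None
```

The three washed cups are upside down in the rack seats of their own size: large in the middle, medium on the left, small on the right. I placed them in the order large, medium, small and handed the job in at about 20 s. I lowered each one until it touched the seat floor, with 13–21 N at the wrist, before opening the gripper.

- **Placement:** in the last pictures from both cameras all three cups stand upright inside their rings. Their centres are within about 4 mm of the measured seat centres, and the gap to the ring is 10 mm.
- **Things not to move:** the two upright cups came out within about 1 mm of where they started. The tin and kettle look unmoved by eye; I did not measure them.
- **Gripper:** it ended clear of everything, with the wrist force reading near zero.
- **Disagreements:** the two cameras differed by up to about 3 mm on the seat and cup positions. One move call was refused for missing fields before anything moved, and I resent it. No check failed.

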